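Free the last swing bolt of a pressure filter vessel

TASK

The lid of the filter pot on the bench is held by one last swing bolt, the one standing upright in its slotted lug. Unscrew its wing nut until it clears the raised lips of the lug, then swing the eyebolt out of the slot and lay it fully down, outwards, and let go. Never force the bolt against the lug while the nut is still caught behind the lips, and leave the other two bolts and the things standing around the pot alone.

Things in the scene. Friction and masses are not known exactly. Their poses are not given: they have to be found in the camera images.
- lug: Steel slotted lug on the lid's rim of the fixed pot (lid 152 mm across, top 95 mm above the bench). Origin: on the upright bolt's axis, on the seat of the wing nut, 95 mm up; x points level outwards (pot axis 92 mm back along -x), z up. Reaches x -22 to 14, y -18 to 18, z -10 to 0 mm; slot 12 mm wide, open to +x. It must not be loaded with over 40 N; a push at the bolt end acts 2.5-fold on it.
- lug_lips (a point): Between the lug's two lips, 12.5 mm outwards of the bolt axis, at the height of the lips' tops: at the outer end of each prong (x 11 to 14 mm of the lug) a lip stands 4 mm above the seat. The nut's flange is caught behind both lips: the bolt can rock only about 0.04 rad and then jams. With the nut 4 to 6.5 mm off the seat the flange still drags over the lips; higher, it swings out clear.
- wing_center (a point): Middle of the wings of the steel wing nut on the upright bolt: on the bolt's axis, 29 mm above the nut's underside (124 mm above the bench when screwed right down). x axis along the two flat wings, y across their thickness, z along the bolt away from the hinge. Wings 50 mm tip to tip, 11 mm thick, 26 mm high (13 mm above and below this point).
- nut_under (a point): Centre of the wing nut's underside. The nut has a 22 mm flange (4 mm high), a 17 mm boss (12 mm), then the wings. It unscrews anticlockwise seen from above on a steep thread: 16 mm rise a turn (2.55 mm a radian), against about 0.12 N m. It starts 0 to 0.7 rad from screwed right down; a stop 3.34 rad (8.5 mm) from there keeps it on the bolt.
- stud_end (a point): Free end of the upright bolt, a steel stud 8 mm in diameter, 108 mm from the hinge axis (163 mm above the bench when upright); it sticks out 26 mm above the wings when the nut is right down, 17 mm when fully unscrewed.
- hinge_pin (a point): Point on the bolt's hinge axis at the foot of the upright bolt, 55 mm above the bench, 40 mm straight below the seat of the lug. Its x axis points level outwards from the pot, its y axis is the hinge axis.
- eyebolt (a joint): Angle of the fastened bolt: 0 upright in its slot, growing as it swings outwards and down, 1.57 level, stop at 1.75 rad. The hinge is stiff (0.3 N m, about 3 N at the bolt's end) and stays where it is left.
- boltb_end (a point): Free end of another swing bolt of the pot, already laid out to the side, 125 degrees anticlockwise round the pot from the upright one; to be left alone.
- boltc_end (a point): Free end of the third swing bolt, already laid out, 125 degrees clockwise round the pot; to be left alone.
- sample_jar_mid (a point): Middle of a small glass jar, 42 mm across and about 55 mm high, standing loose near the pot; bystander.
- petri: Closed clear dish, 86 mm across, 24 mm high, lying loose near the pot; origin under its centre; bystander.
- filter_box: Flat cardboard box 90 x 90 x 30 mm on the left; origin under its centre; bystander.
- steel_tray: Shallow steel tray 130 x 200 x 22 mm on the right; origin under its centre; bystander.

How it is judged:
By the outcome, as a careful person would: the job done as asked, in the order asked, and still so for the second after the job is handed in, with the robot touching nothing.
It also fails if it takes over 69 s, if anything falls off the work surface, if the arm or the gripper's body presses on something with over 40 N, if the wrist force passes 120 N, or if a joint passes its speed limit or range.

ROBOT

A 6-joint arm with a two-finger parallel gripper is mounted at the origin on the work surface. World frame = base frame: x ahead of the robot, y to its left, z up, the work surface at z = 0. Lengths are in m, angles in rad, forces in N, time in s.
With the tool pointing down it reaches from about 0.275 to 0.75 m from the base axis. Payload 10.2 kg.
Tool frame: the origin (TCP) lies midway between the tips of the shut fingers; the grasp point (between the pads) lies ctrl.grasp_offset behind it (ctrl.grasp_offset is the distance from the TCP to the grasp point, in m); z points along the fingers, x is the direction in which the jaws open and shut, and the axes are right-handed (so a half turn about z gives the same grasp; the last joint's range is limited). The gripper opens to 85 mm and grips with 20 to 120 N. Pads are 22 mm wide; open, the fingers measure 114 mm over their backs; the gripper's body (76 mm by 85 mm) begins 54 mm behind the grasp point. The pads swing forward as they close: fully open they stand 13 mm farther back than shut.
Start: joints at [1.075, 0.313, 1.498, -0, 1.331, -0.223], TCP at [0.141, 0.506, 0.193] pointing down, gripper open.
Joint ranges: [-2.94, 2.94], [-0.97, 2.17], [0.19, 2.56], [-1.23, 4.37], [0.02, 3.11], [-2.88, 2.88]. Speed limits (rad/s): [2.39, 2.39, 3.01, 3.14, 3.14, 3.14].

INTERFACE

Orientations are given as [roll, pitch, yaw] about the fixed x, y, z axes, in that order (R = Rz(yaw) Ry(pitch) Rx(roll)).
In Python, from rig import ctrl, get_image, ticket gives the robot as it stands.
- The arm moves only by the shell command python3 -m jog 'ROWS' [OPENING]. ROWS is text: rows parted by semicolons, each of 6 numbers parted by spaces: the shift along the tool's x, y, z in cm, then the turn, a rotation vector about the tool's x, y, z in rad. In form: dx dy dz ax ay az; .... A call has 1 to 12 rows; each row is the pose to reach, as a shift and turn from the pose measured when the call began, along the tool's axes at that moment; what a row does not reach only later rows make up. A row lasts 1/10 s, in which the tool goes at most 50 mm and 8.59 degrees, less where a joint would pass 70% of its speed; a pose out of reach is approached as far as the arm can. A call with a gripper value outside its range is refused whole. OPENING is the finger opening in cm, from 0 to 8.54, set as the call begins (- or left out, the last holds). The fingers move at their own pace and stop on an object; the grip force is fixed at half the most. Time passes only in rows, so rows that repeat a pose let the fingers close. It gives the time, the measured TCP pose, the force and the opening at its end, in the units of the state.
- ctrl.read_state(): the state, without advancing time (a new reading comes with each control period).
- get_image(name): name is "scene" or "top"; returns a dict with "frame" (400x640x3 uint8, blue, green, red), "vertical_fov" (degrees; the focal length in pixels is half the picture's height over the tangent of half this angle, whatever the lens; pixels are square), "cx", "cy" (the principal point, pixels), "pose" (4x4, takes a point from camera to world coordinates). Camera axes: x right, y up, looking along -z (the intrinsics and any distortion apply to the point x, -y, -z); pixel columns grow to the right and rows downward; lengths in m; the calibration is good to about 2 mm. A picture is of the moment at which its call begins. There is no depth.
- ticket.hand_in(): hands the job in, once; it reports no verdict.
The state is a dict: "time": time; "joints": joint angles; "dq": joint speeds; "joint_torque": joint torques, N m; "tcp_pos": TCP position; "ee_rot": TCP orientation; "wrist_force": force on the tool from outside, world axes, zero at the start; "moment": the same for the moment, N m; "opening": opening from 0.0 (shut) to 1.0 (fully open).
Only numpy, scipy, OpenCV 4.12 (cv2) and the standard library are available. Lean on these libraries where they do the work, as an engineer would, in place of code of your own. Each camera call takes 0.05 s, during which the arm holds its last target. There are 200 camera calls.

## Working session

There is one attempt and no reset: what is moved stays moved. The work goes in short steps, Python scripts to look and compute and a shell command to move; the robot and the scene stay as the last step left them, time stands still between calls to the robot, and variables do not carry over. Pictures are saved under pics/ and viewed, about 8 in all and at most 12, crops included, and the job is handed in when it is done.

```bash
ls; mkdir -p pics; python3 - <<'E'
from rig import ctrl,get_image
import cv2,pickle
s=ctrl.read_state();print(s,ctrl.grasp_offset)
for n in("scene","top"):
    d=get_image(n);cv2.imwrite(f"pics/{n}0.png",d["frame"]);pickle.dump(d,open(f"pics/{n}0.pkl","wb"))
    print({k:v for k,v in d.items() if k!="frame"})
E
```

```text
pics
{'time': 0.0, 'joints': array([ 1.07459674e+00,  3.13474762e-01,  1.49847974e+00, -2.66185364e-05,
        1.33104336e+00, -2.23401235e-01]), 'dq': array([ 1.92920340e-04, -4.64721402e-05, -7.92161354e-04, -1.24181710e-03,
        5.53010414e-05,  1.09417414e-03]), 'joint_torque': array([-1.94452514e-03, -4.12267971e+01, -2.59738022e+01, -3.84209688e-04,
        4.14012233e-03, -5.87963001e-06]), 'tcp_pos': array([0.14130462, 0.50527634, 0.19260641]), 'ee_rot': array([-3.14130654e+00,  1.37601300e-03,  1.29800451e+00]), 'wrist_force': array([-1.11649859, -0.87062136, -0.06208256]), 'moment': array([-0.00035896,  0.01617328, -0.02890704]), 'opening': 1.0004014873889209} 0.0187
{'vertical_fov': 43.150169096718635, 'cx': 323.3349158979189, 'cy': 203.75468618122932, 'pose': array([[-0.88327076, -0.35542923,  0.30578232,  0.94261302],
       [ 0.46867223, -0.65068944,  0.59745258,  0.84255666],
       [-0.01338279,  0.67102407,  0.74131477,  1.18929195],
       [ 0.        ,  0.        ,  0.        ,  1.        ]])}
{'vertical_fov': 56.55689333477285, 'cx': 317.29421857764817, 'cy': 196.83242695966723, 'pose': array([[ 0.00642304,  0.98829963, -0.15238958,  0.33452433],
       [-0.9999488 ,  0.00515613, -0.00870734,  0.00485149],
       [-0.00781972,  0.1524377 ,  0.98828215,  1.0658126 ],
       [ 0.        ,  0.        ,  0.        ,  1.        ]])}
```

View pics/scene0.png

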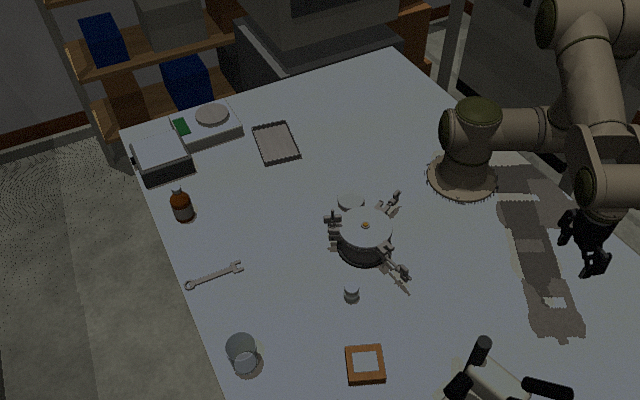

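View pics/top0.png

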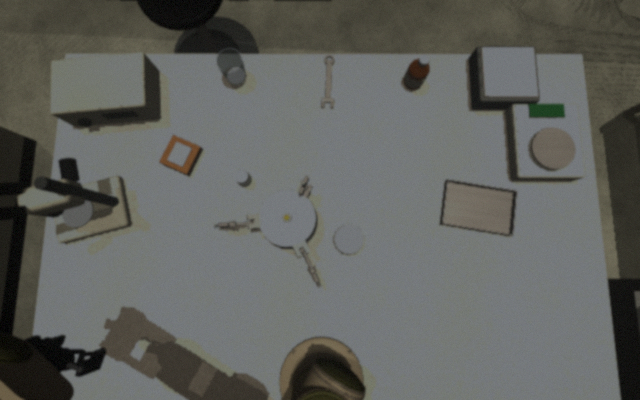

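Scene: pot in the middle of the bench, about (365,230) in scene and (287,218) in top. The upright bolt is probably the short one at top (305,187). I'll zoom in on both views.

```bash
cat > h.py <<'E'
import numpy as np,cv2,pickle
from scipy.optimize import least_squares
def K(d):
    f=200/np.tan(np.radians(d["vertical_fov"])/2);return f
def proj(d,p):
    T=np.linalg.inv(d["pose"]);q=T[:3,:3]@np.asarray(p,float)+T[:3,3];f=K(d)
    return np.array([d["cx"]+f*q[0]/-q[2],d["cy"]-f*q[1]/-q[2]])
def ray(d,u,v):
    f=K(d);r=d["pose"][:3,:3]@np.array([(u-d["cx"])/f,-(v-d["cy"])/f,-1]);return d["pose"][:3,3],r/np.linalg.norm(r)
def onz(d,u,v,z):
    o,r=ray(d,u,v);return o+r*(z-o[2])/r[2]
def tri(d1,a,d2,b):
    A=np.zeros((3,3));B=np.zeros(3);L=[ray(d1,*a),ray(d2,*b)]
    for o,r in L:
        M=np.eye(3)-np.outer(r,r);A+=M;B+=M@o
    p=np.linalg.solve(A,B);return p,[np.linalg.norm((np.eye(3)-np.outer(r,r))@(p-o)) for o,r in L]
def crop(d,x0,y0,w,h,s):
    g=cv2.resize(d["frame"][y0:y0+h,x0:x0+w],None,fx=s,fy=s,interpolation=cv2.INTER_CUBIC)
    return cv2.convertScaleAbs(g,alpha=1.5)
E
python3 - <<'E'
from h import *
a=pickle.load(open("pics/scene0.pkl","rb"));b=pickle.load(open("pics/top0.pkl","rb"))
A=crop(a,315,180,105,120,5)[:, :];B=crop(b,210,165,160,125,5)
cv2.imwrite("pics/cs.png",A);cv2.imwrite("pics/ct.png",B)
c=onz(b,287.5,217,.095);print(c,proj(a,c))
for u in((218,225),(305,185),(317,275)):
    p=onz(b,*u,.1);print(p,np.degrees(np.arctan2(*(p-c)[1::-1])))
E
```

```text
[0.43030951 0.09118229 0.095     ] [364.38916656 226.35156625]
[0.4078942  0.27142274 0.1       ] 97.0890987218393
[0.51491366 0.0460497  0.1       ] -28.077958394366004
[0.28207446 0.0128165  0.1       ] -152.13642791723555
```

View pics/cs.png

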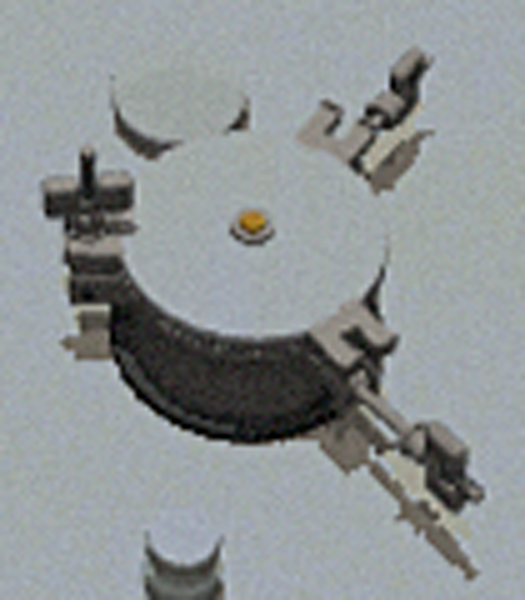

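View pics/ct.png

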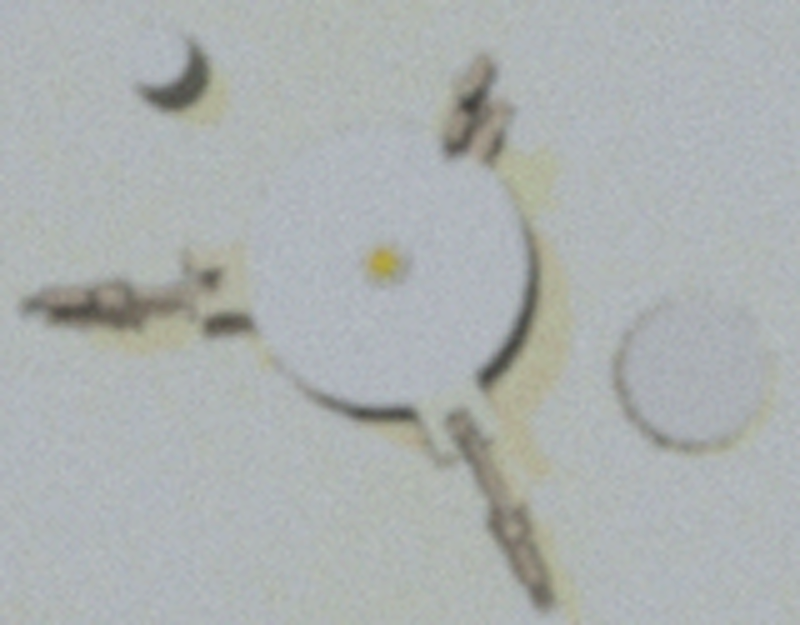

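Upright bolt: stud tip at scene crop (87,152) and wings centred at crop (88,192). In the top crop, the stud tip is near (484,60) with the nut below it. The jar is at top left and the petri dish at right. Now I'll triangulate.

```bash
python3 - <<'E'
from h import *
np.set_printoptions(precision=4,suppress=True)
a=pickle.load(open("pics/scene0.pkl","rb"));b=pickle.load(open("pics/top0.pkl","rb"))
S=lambda u,v:(315+(u+.5)/5-.5,180+(v+.5)/5-.5)
T=lambda u,v:(210+(u+.5)/5-.5,165+(v+.5)/5-.5)
n,e=zip(*[(k,tri(a,S(*p),b,T(*q))) for k,p,q in [("stud",(87,152),(486,58)),("wing",(88,192),(478,105)),("pip",(253,222),(383,263)),("b",(480,492),(27,305)),("c",(430,60),(545,605)),("jar",(185,540),(165,60))]])
for k,x in zip(n,e):print(k,x)
c=e[2][0]
for i in(0,1,3,4):
    v=e[i][0]-c;print(n[i],np.degrees(np.arctan2(v[1],v[0])),np.hypot(*v[:2]))
az=np.radians(-28);o=np.array([np.cos(az),np.sin(az)])
L=c[:2]+.092*o
inv=lambda f,q:(np.array(f)+.5)
for nm,z in(("seat",.095),("wc",.124),("end",.163)):
    p=[*L,z];s=(proj(a,p)-[315,180]+.5)*5-.5;t=(proj(b,p)-[210,165]+.5)*5-.5;print(nm,p,s,t)
for sgn in range(0,180,30):
    d=np.array([np.cos(np.radians(sgn)),np.sin(np.radians(sgn))])*.025
    print(sgn,[((proj(D,[*(L+k*d),.124])-o0+.5)*5-.5).round(0) for D,o0 in((a,[315,180]),(b,[210,165])) for k in(1,-1)])
E
```

```text
stud (array([0.5175, 0.0441, 0.1675]), [np.float64(0.00856260078046761), np.float64(0.008562600780467737)])
wing (array([0.508 , 0.0446, 0.1268]), [np.float64(0.0003942628404026019), np.float64(0.0003942628404027558)])
pip (array([0.429 , 0.0932, 0.1066]), [np.float64(0.0004688754133019537), np.float64(0.0004688754133019473)])
b (array([0.4073, 0.2861, 0.0774]), [np.float64(0.000861686054119361), np.float64(0.0008616860541192832)])
c (array([0.2526, 0.0093, 0.0709]), [np.float64(0.0010015613024220121), np.float64(0.0010015613024219187)])
jar (array([0.5471, 0.2232, 0.0492]), [np.float64(0.00037364875625791005), np.float64(0.00037364875625803577)])
stud -29.031229885436208 0.1011596295473748
wing -31.608717940531395 0.09278142608346791
b 96.42748098857206 0.19410978888257563
c -154.5528335360395 0.19538655254822485
seat [np.float64(0.5102373497450023), np.float64(0.05004456115925633), 0.095] [ 88.5108 236.6754] [469.7564 112.3605]
wc [np.float64(0.5102373497450023), np.float64(0.05004456115925633), 0.124] [ 88.4982 203.1941] [467.2605 102.3222]
end [np.float64(0.5102373497450023), np.float64(0.05004456115925633), 0.163] [ 88.4807 156.5065] [463.6586  87.8356]
0 [array([ 49., 220.]), array([128., 187.]), array([468.,  55.]), array([467., 150.])]
30 [array([ 65., 233.]), array([112., 174.]), array([444.,  61.]), array([491., 144.])]
60 [array([ 87., 238.]), array([ 90., 169.]), array([426.,  78.]), array([509., 126.])]
90 [array([110., 234.]), array([ 67., 173.]), array([419., 102.]), array([516., 103.])]
120 [array([127., 221.]), array([ 50., 185.]), array([425., 126.]), array([509.,  79.])]
150 [array([134., 204.]), array([ 43., 202.]), array([442., 144.]), array([492.,  61.])]
```

```bash
python3 - <<'E'
from h import *
from rig import get_image
np.set_printoptions(precision=4,suppress=True)
out=[]
for n,x0,y0 in(("scene",318,205),("top",290,170)):
    L=[get_image(n) for _ in range(8)];d=L[0];d["frame"]=np.mean([l["frame"] for l in L],0).astype(np.uint8);pickle.dump(d,open(f"pics/{n}1.pkl","wb"))
    out.append(crop(d,x0,y0,33,33,12))
cv2.imwrite("pics/c2.png",np.hstack(out))
E
```

```text
(no output)
```

View pics/c2.png

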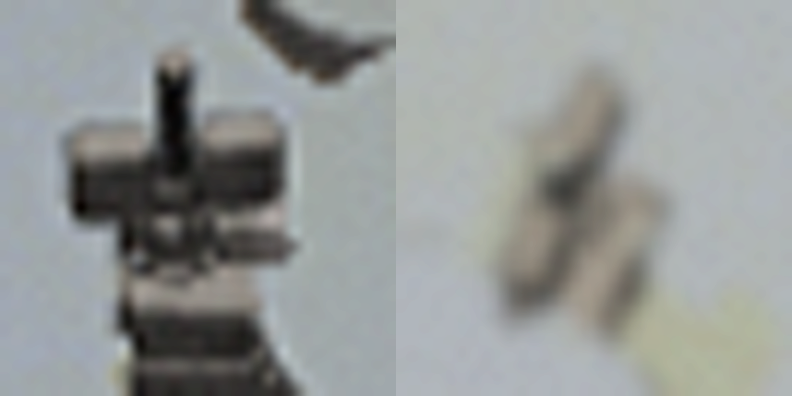

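In the scene crop, the wing's top face spans u 68–282, centred at (175,143), and the stud tip is at (174,58). In the top crop, the wing bar runs from (202,85) to (125,280), centred near (165,182).

```bash
python3 - <<'E'
from h import *
np.set_printoptions(precision=4,suppress=True)
a=pickle.load(open("pics/scene1.pkl","rb"));b=pickle.load(open("pics/top1.pkl","rb"))
S=lambda u,v:np.array([318+(u+.5)/12-.5,205+(v+.5)/12-.5])
T=lambda u,v:np.array([290+(u+.5)/12-.5,170+(v+.5)/12-.5])
print(tri(a,S(175,143),b,T(165,182)))
for z in(.137,.138,.139):print("scene",onz(a,*S(175,143),z),"top",onz(b,*T(165,182),z))
print("stud scene",onz(a,*S(174,58),.163))
e=[onz(a,*S(70,145),.138)-onz(a,*S(280,138),.138),onz(b,*T(202,85),.138)-onz(b,*T(125,280),.138)]
for v in e:print(np.degrees(np.arctan2(v[1],v[0])),np.hypot(*v[:2]))
from rig import ctrl
s=ctrl.read_state();print(s["time"],s["tcp_pos"],s["ee_rot"])
E
```

```text
(array([0.5092, 0.0484, 0.1375]), [np.float64(0.0006484809339588955), np.float64(0.0006484809339587951)])
scene [0.5094 0.0476 0.137 ] top [0.5087 0.0488 0.137 ]
scene [0.5098 0.0483 0.138 ] top [0.5085 0.0488 0.138 ]
scene [0.5102 0.0491 0.139 ] top [0.5084 0.0487 0.139 ]
stud scene [0.5082 0.0449 0.163 ]
-26.093034812366408 0.048011823974362114
-20.581310191243357 0.04489687822077036
0.9 [0.1415 0.5056 0.1932] [-3.1416 -0.      1.298 ]
```

```bash
python3 -m jog '-17 24 -4 0 0 0.82; -17 24 -4 0 0 0.82; -17 24 -4 0 0 0.82; -17 24 -4 0 0 0.82; -17 24 -4 0 0 0.82; -17 24 -4 0 0 0.82; -34.2 47.7 -4 0 0 1.65; -34.2 47.7 -4 0 0 1.65; -34.2 47.7 -4 0 0 1.65; -34.2 47.7 -4 0 0 1.65; -34.2 47.7 -4 0 0 1.65; -34.2 47.7 -4 0 0 1.65' 3.0
```

```text
time: 2.1
tcp_pos: [0.5098, 0.0454, 0.2332]
ee_rot: [3.142, -0.0, -0.358]
wrist_force: [0.5, 0.2, 0.6]
opening: 0.353
```

```bash
python3 -m jog '0 0 0 0 0 1.65; 0 0 0 0 0 1.65; 0 0 0 0 0 1.65; 0 0 0 0 0 1.65; 0 0 0 0 0 1.65; 0 0 0 0 0 1.65; 0 0 0 0 0 1.65; 0 0 0 0 0 1.65; 0 0 0 0 0 1.65; 0 0 0 0 0 1.65; 0 0 0 0 0 1.65; 0 0 0 0 0 1.65'
cat >> h.py <<'E'
def to(p,yaw=None):
    from rig import ctrl
    from scipy.spatial.transform import Rotation as R
    s=ctrl.read_state();r=R.from_euler("xyz",s["ee_rot"])
    print("t",s["time"],"tcp",s["tcp_pos"].round(4),s["ee_rot"].round(3),"F",s["wrist_force"].round(1),"M",s["moment"].round(3),"j6",s["joints"][5].round(2))
    print("cm",(r.inv().apply(np.array(p)-s["tcp_pos"])*100).round(2))
    if yaw is not None:print("rot",(r.inv()*R.from_euler("xyz",[np.pi,0,yaw])).as_rotvec().round(3))
E
python3 -c "
from h import *
to([.509,.048,.19],-2.007)"
```

```text
time: 3.3
tcp_pos: [0.5098, 0.0454, 0.2332]
ee_rot: [-3.141, 0.0, -2.01]
wrist_force: [0.9, 0.1, 0.0]
opening: 0.353
t 3.3 tcp [0.5098 0.0454 0.2332] [-3.141  0.    -2.01 ] F [0.9 0.1 0. ] M [ 0.039 -0.017  0.035] j6 1.87
cm [-0.2   0.19  4.32]
rot [-0.     0.    -0.003]
```

```bash
python3 -m jog '-0.2 0.2 3 0 0 0; -0.2 0.2 6 0 0 0; -0.2 0.2 8.5 0 0 0; -0.2 0.2 8.5 0 0 0' 3.0; python3 - <<'E'
from h import *
from rig import get_image
to([.509,.048,.112],-2.007)
out=[]
for n,x0,y0 in(("scene",305,175),("top",285,155)):
    L=[get_image(n) for _ in range(4)];d=L[0];d["frame"]=np.mean([l["frame"] for l in L],0).astype(np.uint8)
    out.append(crop(d,x0,y0,57,72,7))
cv2.imwrite("pics/c3.png",np.hstack(out))
E
```

```text
time: 3.7
tcp_pos: [0.5072, 0.0483, 0.1455]
ee_rot: [3.136, -0.002, -2.007]
wrist_force: [-0.4, 0.7, -0.2]
opening: 0.348
t 3.7 tcp [0.5072 0.0483 0.1455] [ 3.136e+00 -2.000e-03 -2.007e+00] F [-0.4  0.7 -0.2] M [-0.049 -0.041 -0.03 ] j6 1.87
cm [-0.06 -0.19  3.35]
rot [ 0.005 -0.002  0.   ]
```

View pics/c3.png

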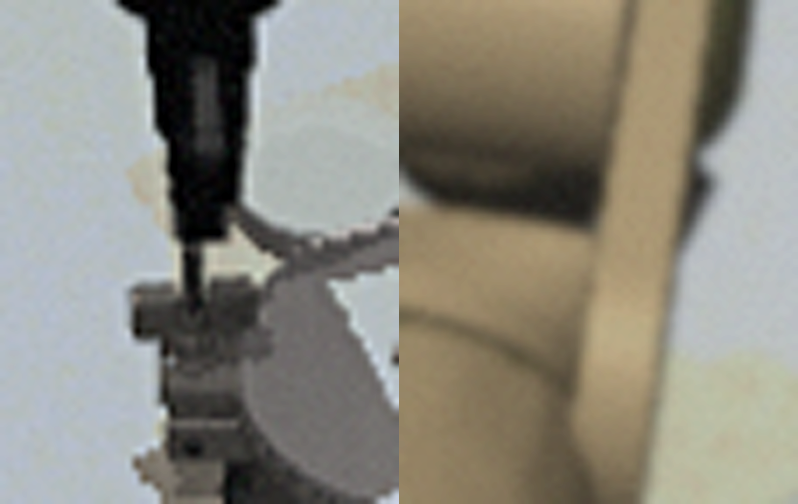

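The scene view shows the fingertips at (205,238) straddling the stud at (195,260), about 2 mm inwards, which agrees with the measured error. I'll correct that and descend.

```bash
python3 -m jog '-0.05 -0.2 1 0 0 0; -0.05 -0.2 2 0 0 0; -0.05 -0.2 3.35 0 0 0; -0.05 -0.2 3.35 0 0 0' 3.0; python3 -m jog '0 0 0 0 0 0; 0 0 0 0 0 0' 2.0; python3 -c "
from h import *
to([.509,.048,.112],-2.007)"
```

```text
time: 4.5
tcp_pos: [0.5101, 0.0477, 0.1133]
ee_rot: [3.139, -0.001, -2.01]
wrist_force: [0.7, -0.4, -0.3]
opening: 0.352
time: 4.7
tcp_pos: [0.5101, 0.0477, 0.1133]
ee_rot: [3.139, -0.001, -2.009]
wrist_force: [0.8, 0.0, 0.2]
opening: 0.234
t 4.7 tcp [0.5101 0.0477 0.1133] [ 3.139e+00 -1.000e-03 -2.009e+00] F [0.8 0.  0.2] M [-0.081 -0.029  0.008] j6 1.87
cm [0.02 0.11 0.14]
rot [ 0.002 -0.001 -0.002]
```

```bash
python3 -m jog '0 0 0 0 0 0; 0 0 0 0 0 0' 1.5; python3 -c "
from h import *
to([.509,.048,.112],-2.007)"
```

```text
time: 4.9
tcp_pos: [0.5103, 0.0477, 0.1137]
ee_rot: [3.14, -0.001, -2.009]
wrist_force: [-0.8, -0.6, 0.3]
opening: 0.176
t 4.9 tcp [0.5103 0.0477 0.1137] [ 3.140e+00 -1.000e-03 -2.009e+00] F [-0.8 -0.6  0.3] M [-0.017 -0.011 -0.045] j6 1.87
cm [0.03 0.13 0.17]
rot [ 0.002 -0.001 -0.002]
```

No contact at 15 mm, so it's well centred. I'll use it as a loose wrench and turn anticlockwise, which is negative about tool z.

```bash
python3 -m jog '0 0 0 0 0 -0.15; 0 0 0 0 0 -0.3; 0 0 -0.05 0 0 -0.45; 0 0 -0.1 0 0 -0.6' 1.5; python3 -c "
from h import *
to([.510,.048,.114])"
```

```text
time: 5.3
tcp_pos: [0.5104, 0.0477, 0.1149]
ee_rot: [3.14, 0.0, -1.403]
wrist_force: [0.4, -0.4, 0.7]
opening: 0.174
t 5.3 tcp [0.5104 0.0477 0.1149] [ 3.14   0.    -1.403] F [ 0.4 -0.4  0.7] M [-0.036  0.002  0.003] j6 1.27
cm [-0.04  0.04  0.09]
```

```bash
python3 -m jog '0 0 0 0 0 -0.15; 0 0 -0.05 0 0 -0.3' 1.5; python3 - <<'E'
from h import *
from rig import get_image
to([.510,.048,.117])
out=[]
for n,x0,y0 in(("scene",305,185),("top",285,155)):
    L=[get_image(n) for _ in range(4)];d=L[0];d["frame"]=np.mean([l["frame"] for l in L],0).astype(np.uint8)
    out.append(crop(d,x0,y0,60,50,10))
cv2.imwrite("pics/c4.png",out[0])
E
```

```text
time: 5.5
tcp_pos: [0.5105, 0.0477, 0.1157]
ee_rot: [3.141, 0.0, -1.103]
wrist_force: [0.3, -0.2, 0.0]
opening: 0.181
t 5.5 tcp [0.5105 0.0477 0.1157] [ 3.141  0.    -1.103] F [ 0.3 -0.2  0. ] M [ 0.011 -0.033  0.036] j6 0.97
cm [-0.05  0.04 -0.13]
```

View pics/c4.png

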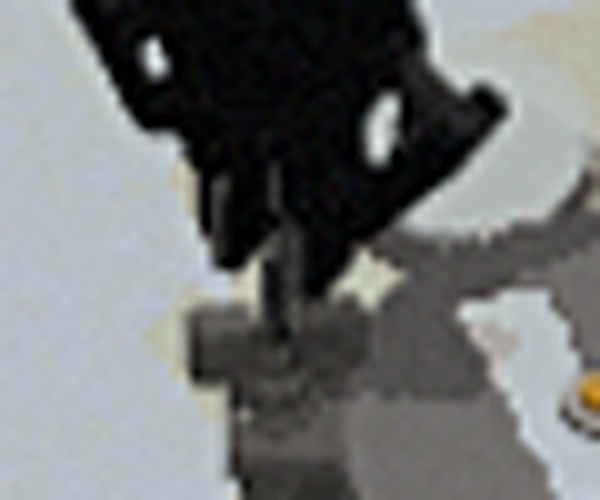

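```bash
python3 - <<'E'
from h import *
np.set_printoptions(precision=2,suppress=True)
a=pickle.load(open("pics/scene0.pkl","rb"));b=pickle.load(open("pics/top0.pkl","rb"))
def fing(p,yaw,half,dz):
    d=np.array([np.cos(yaw),np.sin(yaw),0])*half
    return [proj(a,np.array(p)+k*d+[0,0,dz]) for k in(-1,1)]
print("start tips, open, dz13",fing([.1413,.5053,.1926],1.298,.0427,.013),"outer",fing([.1413,.5053,.1926],1.298,.057,.013))
for half in(.0075,.022):
  print("now",[(q-[305,185])*10 for q in fing([.5105,.0477,.1157],-1.103,half,.003)])
for z in(.124,.137,.163):print(z,(proj(a,[.509,.048,z])-[305,185])*10)
A=crop(a,545,190,80,100,6);cv2.imwrite("pics/c5.png",A)
E
```

```text
start tips, open, dz13 [array([556.  , 256.26]), array([575.42, 286.02])] outer [array([552.92, 251.55]), array([578.85, 291.29])]
now [array([290.45, 371.22]), array([245.86, 347.71])]
now [array([333.92, 394.13]), array([203.12, 325.18])]
0.124 [273.38 345.79]
0.137 [273.37 315.09]
0.163 [273.35 252.39]
```

View pics/c5.png

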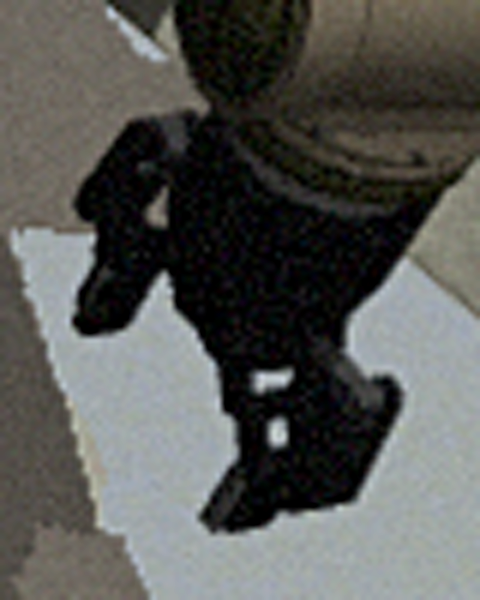

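```bash
python3 - <<'E'
from h import *
np.set_printoptions(precision=4,suppress=True)
a=pickle.load(open("pics/scene0.pkl","rb"));b=pickle.load(open("pics/top0.pkl","rb"))
p=np.array([.1413,.5053,.1926]);d=np.array([np.cos(1.298),np.sin(1.298),0])*.05
for dz in(.013,.05):print(dz,[proj(D,p+k*d+[0,0,dz]).round(1) for D in(a,b) for k in(-1,1)])
m=(b["frame"].max(2)<45).astype(np.uint8);m[:300]=0;m[:,130:]=0
n,l,s,c=cv2.connectedComponentsWithStats(m);print(s[1:][s[1:,4]>40])
A=crop(b,25,320,95,70,6);cv2.imwrite("pics/c6.png",cv2.convertScaleAbs(A,alpha=1.6))
E
```

```text
0.013 [array([554.4, 253.8]), array([577.2, 288.7]), array([115.3, 347.4]), array([ 73.3, 334.3])]
0.05 [array([559.6, 244.4]), array([583.2, 279.5]), array([105.8, 351.7]), array([ 61.9, 338. ])]
[[   0  300  106  100 5154]]
```

View pics/c6.png

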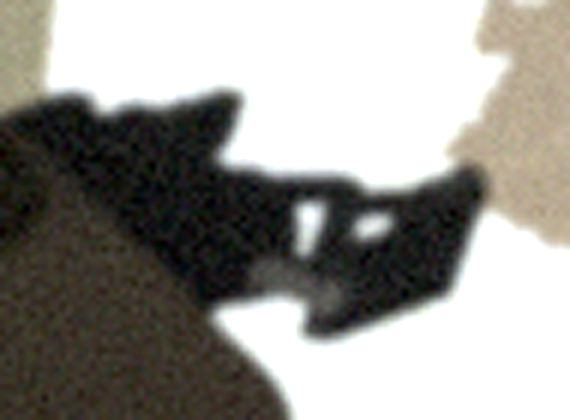

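In the top view the tips are at (105,350) and (64,337). Both cameras put the fingertips about 37 mm higher than the reported TCP implies, so the fingers sat above the wings and the nut has not turned. I'll correct for the 37 mm offset with a guarded descent.

```bash
python3 -m jog '0 0 -0.5 0 0 0.15; 0 0 -0.5 0 0 0.3; 0 0 -0.5 0 0 0.45; 0 0 -0.5 0 0 0.6; 0 0 -0.5 0 0 0.75; 0 0 -0.5 0 0 0.906; 0 0 -0.5 0 0 0.906' 3.0; python3 -c "
from h import *
to([.509,.048,.100],-2.007)"
```

```text
time: 6.6
tcp_pos: [0.5104, 0.0477, 0.1205]
ee_rot: [3.14, -0.0, -2.02]
wrist_force: [-0.7, -0.4, -0.0]
opening: 0.346
t 6.6 tcp [0.5104 0.0477 0.1205] [ 3.14 -0.   -2.02] F [-0.7 -0.4 -0. ] M [-0.011 -0.013 -0.007] j6 1.88
cm [0.03 0.14 2.05]
rot [ 0.001 -0.    -0.013]
```

```bash
python3 -m jog '0 0.1 1 0 0 0; 0 0.1 2 0 0 0; 0 0.1 2 0 0 0' 3.0; python3 -m jog '0 0 0.6 0 0 0; 0 0 0.6 0 0 0' 3.0;  python3 -m jog '0 0 0.6 0 0 0; 0 0 0.6 0 0 0' 3.0; python3 -m jog '0 0 0.6 0 0 0; 0 0 0.6 0 0 0' 3.0; python3 - <<'E'
from h import *
from rig import get_image
to([.509,.048,.078],-2.007)
L=[get_image("scene") for _ in range(4)];d=L[0];d["frame"]=np.mean([l["frame"] for l in L],0).astype(np.uint8)
cv2.imwrite("pics/c7.png",crop(d,305,185,60,50,10))
E
```

```text
time: 6.9
tcp_pos: [0.5084, 0.0483, 0.0986]
ee_rot: [3.137, -0.001, -2.018]
wrist_force: [-0.0, 0.3, 0.3]
opening: 0.35
time: 7.1
tcp_pos: [0.5079, 0.0483, 0.0916]
ee_rot: [3.135, -0.002, -2.018]
wrist_force: [0.2, -0.5, 0.9]
opening: 0.352
time: 7.3
tcp_pos: [0.5074, 0.0484, 0.0848]
ee_rot: [3.134, -0.002, -2.018]
wrist_force: [0.6, 0.0, -0.5]
opening: 0.35
time: 7.5
tcp_pos: [0.5069, 0.0484, 0.078]
ee_rot: [3.133, -0.003, -2.018]
wrist_force: [-0.4, 0.0, -0.6]
opening: 0.355
t 7.5 tcp [0.5069 0.0484 0.078 ] [ 3.133e+00 -3.000e-03 -2.018e+00] F [-0.4  0.  -0.6] M [ 0.004 -0.004 -0.043] j6 1.88
cm [-0.05 -0.21 -0.  ]
rot [ 0.009 -0.003 -0.011]
```

View pics/c7.png

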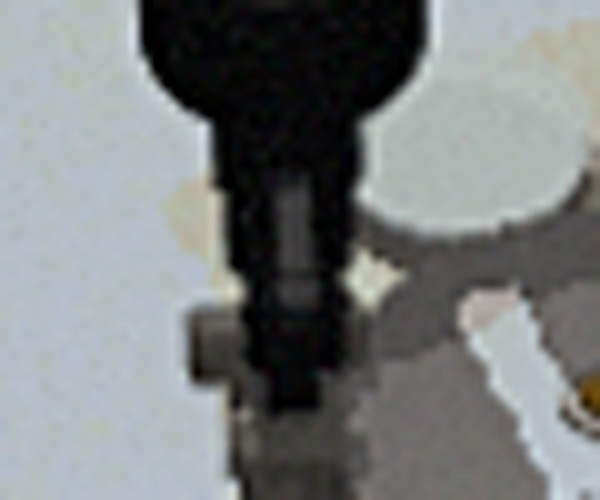

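The finger now overlaps the wing: its tip is at (295,405) and the wing spans 190–365. It still sits 3–4 mm inwards. I'll shift outwards, go down 4 mm more, close loosely and turn.

```bash
python3 -m jog '-0.05 -0.35 0 0.008 -0.003 0; -0.05 -0.35 0.45 0.008 -0.003 0; -0.05 -0.35 0.45 0.008 -0.003 0' 2.2; python3 -m jog '0 0 0 0 0 0;0 0 0 0 0 0; 0 0 0 0 0 0' 1.6; python3 -c "
from h import *
to([.509,.048,.074],-2.007)"
```

```text
time: 8.0
tcp_pos: [0.5105, 0.0473, 0.0739]
ee_rot: [-3.142, 0.0, -2.018]
wrist_force: [-0.0, -0.1, -0.1]
opening: 0.261
time: 8.3
tcp_pos: [0.5105, 0.0473, 0.0739]
ee_rot: [-3.141, 0.0, -2.018]
wrist_force: [-0.1, 0.1, 0.3]
opening: 0.184
t 8.3 tcp [0.5105 0.0473 0.0739] [-3.141  0.    -2.018] F [-0.1  0.1  0.3] M [ 0.053 -0.024  0.025] j6 1.88
cm [ 0.    0.17 -0.01]
rot [-0.     0.    -0.011]
```

```bash
python3 -m jog '0 0 0 0 0 -0.15; 0 0 0 0 0 -0.3;  0 0 -0.05 0 0 -0.45' 1.5; python3 -c "
from h import *
to([.509,.048,.074])"
```

```text
time: 8.6
tcp_pos: [0.5109, 0.0476, 0.0746]
ee_rot: [-3.14, 0.001, -1.562]
wrist_force: [2.3, 1.4, -1.9]
opening: 0.179
t 8.6 tcp [0.5109 0.0476 0.0746] [-3.140e+00  1.000e-03 -1.562e+00] F [ 2.3  1.4 -1.9] M [ 0.279 -0.296 -0.113] j6 1.42
cm [-0.04  0.19  0.06]
```

The moment about z is −0.113, so the nut is turning, and the lateral force is small.

```bash
python3 -m jog '0 0 -0.04 0 0 -0.15; 0 0 -0.08 0 0 -0.3;  0 0 -0.12 0 0 -0.45; 0 0 -0.16 0 0 -0.6'; python3 -c "
from h import *
to([.511,.0475,.074])"; python3 -m jog '0 0 -0.04 0 0 -0.15; 0 0 -0.08 0 0 -0.3;  0 0 -0.12 0 0 -0.45; 0 0 -0.16 0 0 -0.6; 0 0 -0.2 0 0 -0.75'; python3 -c "
from h import *
to([.511,.0475,.074])"
```

```text
time: 9.0
tcp_pos: [0.511, 0.0478, 0.0761]
ee_rot: [-3.14, 0.0, -0.962]
wrist_force: [-0.3, -0.4, -1.5]
opening: 0.173
t 9.0 tcp [0.511  0.0478 0.0761] [-3.14   0.    -0.962] F [-0.3 -0.4 -1.5] M [ 0.225 -0.248 -0.109] j6 0.82
cm [0.03 0.01 0.21]
time: 9.5
tcp_pos: [0.5109, 0.0479, 0.078]
ee_rot: [-3.14, -0.001, -0.212]
wrist_force: [0.1, 0.3, -2.1]
opening: 0.178
t 9.5 tcp [0.5109 0.0479 0.078 ] [-3.14e+00 -1.00e-03 -2.12e-01] F [ 0.1  0.3 -2.1] M [ 0.176 -0.014 -0.124] j6 0.07
cm [0.02 0.04 0.4 ]
```

```bash
python3 -m jog '0 0 -0.04 0 0 -0.15; 0 0 -0.08 0 0 -0.3;  0 0 -0.12 0 0 -0.45; 0 0 -0.16 0 0 -0.6; 0 0 -0.2 0 0 -0.75'; python3 -c "
from h import *
to([.511,.0475,.074])"; python3 -m jog '0 0 -0.04 0 0 -0.15; 0 0 -0.07 0 0 -0.25'; python3 -c "
from h import *
to([.511,.0475,.074])"
```

```text
time: 10.0
tcp_pos: [0.5108, 0.048, 0.0799]
ee_rot: [-3.141, -0.002, 0.538]
wrist_force: [-0.2, -0.0, -1.1]
opening: 0.176
t 10.0 tcp [0.5108 0.048  0.0799] [-3.141e+00 -2.000e-03  5.380e-01] F [-0.2 -0.  -1.1] M [ 0.034 -0.009 -0.162] j6 -0.68
cm [-0.01  0.06  0.59]
time: 10.2
tcp_pos: [0.5107, 0.048, 0.0805]
ee_rot: [-3.141, -0.002, 0.794]
wrist_force: [0.9, -0.6, -1.6]
opening: 0.174
t 10.2 tcp [0.5107 0.048  0.0805] [-3.141e+00 -2.000e-03  7.940e-01] F [ 0.9 -0.6 -1.6] M [-0.048 -0.041 -0.131] j6 -0.93
cm [-0.02  0.06  0.65]
```

```bash
for i in 1; do python3 -m jog '0 0 -0.02 0 0 -0.1'|grep -E "rot|force"; python3 -c "
from h import *
to([.511,.0475,.074])"; python3 -m jog '0 0 -0.02 0 0 -0.1'|grep -E "rot|force"; python3 -c "
from h import *
to([.511,.0475,.074])"; done
```

```text
ee_rot: [-3.141, -0.002, 0.898]
wrist_force: [-0.5, 0.1, -0.1]
t 10.3 tcp [0.5107 0.048  0.0808] [-3.141e+00 -2.000e-03  8.980e-01] F [-0.5  0.1 -0.1] M [-0.038 -0.024 -0.121] j6 -1.04
cm [-0.02  0.06  0.68]
ee_rot: [-3.141, -0.002, 1.002]
wrist_force: [-0.1, 0.5, 0.2]
t 10.4 tcp [0.5107 0.048  0.081 ] [-3.141e+00 -2.000e-03  1.002e+00] F [-0.1  0.5  0.2] M [-0.     0.077 -0.106] j6 -1.14
cm [-0.03  0.05  0.7 ]
```

```bash
for i in 1; do python3 -m jog '0 0 -0.02 0 0 -0.1'|grep -E "rot|force"; python3 -c "
from h import *
to([.511,.0475,.074])"; python3 -m jog '0 0 -0.02 0 0 -0.1'|grep -E "rot|force"; python3 -c "
from h import *
to([.511,.0475,.074])"; done
```

```text
ee_rot: [-3.142, -0.002, 1.106]
wrist_force: [0.3, 0.3, 0.3]
t 10.5 tcp [0.5107 0.048  0.0813] [-3.142e+00 -2.000e-03  1.106e+00] F [0.3 0.3 0.3] M [ 0.003  0.041 -0.131] j6 -1.24
cm [-0.03  0.05  0.73]
ee_rot: [3.141, -0.002, 1.21]
wrist_force: [-0.3, -0.3, -0.5]
t 10.6 tcp [0.5107 0.048  0.0815] [ 3.141e+00 -2.000e-03  1.210e+00] F [-0.3 -0.3 -0.5] M [-0.033  0.058 -0.13 ] j6 -1.35
cm [-0.04  0.05  0.75]
```

The nut has turned about 2.95 rad past contact, so it is at least 7.4 mm up and clear of the lips. I'll add a little more so the wings stand radial, back off to yaw 1.065, open and lift.

```bash
python3 -m jog '0 0 -0.01 0 0 -0.05'|grep -E "force"; python3 -c "
from h import *
to([.511,.0475,.074])"; python3 -m jog '0 0 0 0 0 0.1; 0 0 0 0 0 0.19; 0 0 0 0 0 0.19' 3.0; python3 -m jog '0 0 -3 0 0 0; 0 0 -5.8 0 0 0; 0 0 -5.8 0 0 0'; python3 - <<'E'
from h import *
from rig import get_image
o=np.array([.8746,-.4848]);ax=np.array([.5092,.0484])
to([*(ax-.053*o),.138],1.065)
L=[get_image("scene") for _ in range(6)];d=L[0];d["frame"]=np.mean([l["frame"] for l in L],0).astype(np.uint8);pickle.dump(d,open("pics/scene2.pkl","wb"))
cv2.imwrite("pics/c8.png",crop(d,305,185,60,50,10))
E
```

```text
wrist_force: [-0.1, -0.6, -0.1]
t 10.7 tcp [0.5106 0.048  0.0817] [ 3.141e+00 -2.000e-03  1.263e+00] F [-0.1 -0.6 -0.1] M [-0.034 -0.027 -0.081] j6 -1.4
cm [-0.04  0.05  0.77]
time: 11.0
tcp_pos: [0.5107, 0.048, 0.0818]
ee_rot: [-3.142, -0.002, 1.072]
wrist_force: [1.1, 0.4, -1.6]
opening: 0.353
time: 11.3
tcp_pos: [0.5124, 0.0477, 0.1432]
ee_rot: [3.136, -0.005, 1.075]
wrist_force: [0.0, -0.5, -0.1]
opening: 0.35
t 11.3 tcp [0.5124 0.0477 0.1432] [ 3.136 -0.005  1.075] F [ 0.  -0.5 -0.1] M [ 0.009 -0.006  0.065] j6 -1.21
cm [-0.04 -5.62  0.48]
rot [ 0.006 -0.005  0.01 ]
```

View pics/c8.png

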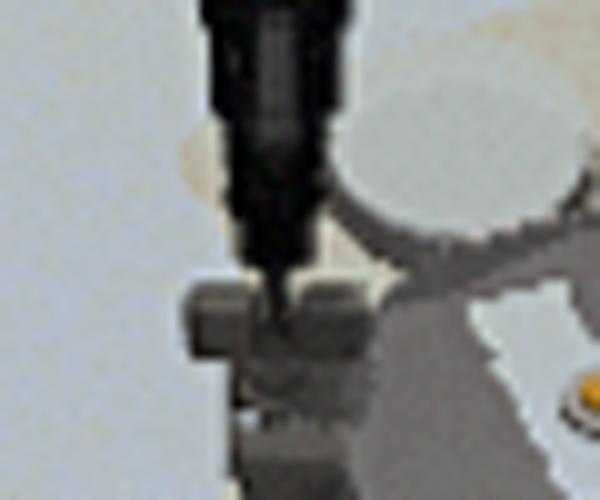

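The wings have risen (lower edge now at row 357, was about 383) and still lie radially at u 187–372, so the nut is up. Next I move inwards over the lid, close the fingers, and go down behind the inner wing.

```bash
python3 -m jog '0 -2.8 0 0.006 -0.005 0.01; 0 -5.6 0 0.006 -0.005 0.01; 0 -5.6 0 0.006 -0.005 0.01' 0; python3 -c "
from h import *
o=np.array([.8746,-.4848]);ax=np.array([.5092,.0484])
to([*(ax-.05*o),.096],1.065)"
```

```text
time: 11.9
tcp_pos: [0.4586, 0.0759, 0.1383]
ee_rot: [-3.131, 0.004, 1.065]
wrist_force: [0.8, -0.5, 0.3]
opening: -0.001
t 11.9 tcp [0.4586 0.0759 0.1383] [-3.131  0.004  1.065] F [ 0.8 -0.5  0.3] M [-0.002 -0.029  0.012] j6 -1.15
cm [0.07 0.81 4.22]
rot [-0.01   0.004 -0.   ]
```

```bash
python3 -m jog '0.1 0.4 2 -0.01 0.004 0; 0.1 0.4 4.2 -0.01 0.004 0; 0.1 0.4 4.2 -0.01 0.004 0; 0.1 0.4 4.2 -0.01 0.004 0'; python3 -c "
from h import *
o=np.array([.8746,-.4848]);ax=np.array([.5092,.0484])
to([*(ax-.036*o),.096],1.065)
to([*(ax+.012*o),.096],1.065)
to([*(ax+.0346*o),.086],1.065)"
```

```text
time: 12.3
tcp_pos: [0.4624, 0.0747, 0.0965]
ee_rot: [-3.141, 0.0, 1.065]
wrist_force: [0.1, 1.5, 0.1]
opening: -0.001
t 12.3 tcp [0.4624 0.0747 0.0965] [-3.141  0.     1.065] F [0.1 1.5 0.1] M [ 0.027 -0.019 -0.072] j6 -1.16
cm [-0.03  1.77  0.05]
rot [-0.  0. -0.]
t 12.3 tcp [0.4624 0.0747 0.0965] [-3.141  0.     1.065] F [0.1 1.5 0.1] M [ 0.027 -0.019 -0.072] j6 -1.16
cm [-0.03  6.57  0.05]
rot [-0.  0. -0.]
t 12.3 tcp [0.4624 0.0747 0.0965] [-3.141  0.     1.065] F [0.1 1.5 0.1] M [ 0.027 -0.019 -0.072] j6 -1.16
cm [-0.03  8.83  1.04]
rot [-0.  0. -0.]
```

```bash
python3 -m jog '0 0.8 0 0 0 0; 0 1.5 0 0 0 0; 0 1.8 0 0 0 0; 0 2.1 -0.1 0 0 0'; python3 -m jog '0 0.2 0 0 0 0; 0 0.4 -0.1 0 0 0'
```

```text
time: 12.7
tcp_pos: [0.4807, 0.0646, 0.0975]
ee_rot: [-3.14, 0.0, 1.065]
wrist_force: [-2.8, 2.7, 0.5]
opening: 0.003
time: 12.9
tcp_pos: [0.4839, 0.0628, 0.0985]
ee_rot: [-3.139, 0.001, 1.065]
wrist_force: [-3.2, 1.3, -1.2]
opening: -0.0
```

About 3–4 N, so it swings freely with no jam. I'll continue the arc.

```bash
python3 -m jog '0 0.85 -0.1 0 0 0; 0 1.7 -0.14 0 0 0; 0 2.3 -0.12 0 0 0; 0 2.95 -0.06 0 0 0'; python3 -m jog '0 0.6 0.12 0 0 0; 0 1.2 0.26 0 0 0; 0 1.8 0.45 0 0 0; 0 2.35 0.7 0 0 0; 0 2.9 1 0 0 0; 0 3.4 1.3 0 0 0'; python3 -c "
from h import *
o=np.array([.8746,-.4848]);ax=np.array([.5092,.0484])
to([*(ax+.0526*o),.0696],1.065)
to([*(ax+.065*o),.0484],1.065)"
```

```text
time: 13.3
tcp_pos: [0.5107, 0.048, 0.0995]
ee_rot: [-3.14, 0.0, 1.065]
wrist_force: [-2.6, 1.8, 5.3]
opening: 0.004
time: 13.9
tcp_pos: [0.5416, 0.031, 0.0867]
ee_rot: [3.141, -0.0, 1.064]
wrist_force: [-0.5, 0.6, 6.5]
opening: 0.001
t 13.9 tcp [0.5416 0.031  0.0867] [ 3.141 -0.     1.064] F [-0.5  0.6  6.5] M [ 0.018 -0.037  0.064] j6 -1.22
cm [-0.05  1.58  1.71]
rot [ 0.001 -0.    -0.001]
t 13.9 tcp [0.5416 0.031  0.0867] [ 3.141 -0.     1.064] F [-0.5  0.6  6.5] M [ 0.018 -0.037  0.064] j6 -1.22
cm [-0.05  2.82  3.83]
rot [ 0.001 -0.    -0.001]
```

```bash
python3 -m jog '0 0.4 0.4 0 0 0; 0 0.75 0.82 0 0 0; 0 1.2 1.25 0 0 0; 0 1.58 1.7 0 0 0; 0 1.95 2.2 0 0 0; 0 2.28 2.7 0 0 0;  0 2.55 3.25 0 0 0; 0 2.8 3.8 0 0 0'; python3 -c "
from h import *
o=np.array([.8746,-.4848]);ax=np.array([.5092,.0484])
to([*(ax+.0696*o),.0328],1.065)"
```

```text
time: 14.7
tcp_pos: [0.568, 0.0164, 0.0491]
ee_rot: [3.137, -0.001, 1.064]
wrist_force: [2.7, -1.6, 5.5]
opening: 0.001
t 14.7 tcp [0.568  0.0164 0.0491] [ 3.137e+00 -1.000e-03  1.064e+00] F [ 2.7 -1.6  5.5] M [-0.267 -0.569  0.014] j6 -1.24
cm [-0.06  0.26  1.63]
rot [ 0.005 -0.001 -0.001]
```

```bash
python3 -m jog '0 0.1 0.4 0.005 0 0; 0 0.2 0.8 0.005 0 0'|grep -E "pos|force"; python3 -m jog '0 0.05 0.3 0 0 0'|grep -E "pos|force"; python3 -m jog '0 0 0.2 0 0 0'|grep -E "pos|force";python3 -m jog '0 0 0.2 0 0 0'|grep -E "pos|force"
```

```text
tcp_pos: [0.5707, 0.015, 0.0411]
wrist_force: [3.3, -1.5, 5.2]
tcp_pos: [0.5718, 0.0144, 0.0379]
wrist_force: [1.1, 0.1, 3.4]
tcp_pos: [0.5722, 0.0142, 0.0359]
wrist_force: [1.5, -2.0, 3.6]
tcp_pos: [0.5727, 0.014, 0.0339]
wrist_force: [2.5, -1.8, 3.5]
```

```bash
python3 -m jog '0 0 0.2 0 0 0'|grep -E "pos|force"; python3 -m jog '0 0 0.2 0 0 0'|grep -E "pos|force";python3 -m jog '0 0 0.2 0 0 0'|grep -E "pos|force"
```

```text
tcp_pos: [0.5731, 0.0137, 0.0321]
wrist_force: [2.1, -1.0, 4.8]
tcp_pos: [0.5734, 0.0136, 0.0301]
wrist_force: [2.6, -1.4, 4.8]
tcp_pos: [0.5739, 0.0134, 0.0286]
wrist_force: [0.6, -0.9, 15.5]
```

Force jumped to 15 N: that's the stop, so the bolt is fully down. I'll back off, lift away, move clear and check.

```bash
python3 -m jog '0 0 -1 0 0 0; 0 0 -4 0 0 0; 0 0 -8 0 0 0; 0 0 -12 0 0 0; 0 0 -12 0 0 0'; python3 -m jog '15 -10 -5 0 0 0; 15 -10 -5 0 0 0; 22 -15 -5 0 0 0; 22 -15 -5 0 0 0; 30 -20 -5 0 0 0; 30 -20 -5 0 0 0; 30 -20 -5 0 0 0; 30 -20 -5 0 0 0; 30 -20 -5 0 0 0; 30 -20 -5 0 0 0'; python3 - <<'E'
from h import *
from rig import get_image
to([.5,.05,.1])
out=[]
for n,x0,y0,w,h in(("scene",290,165,130,150),("top",210,160,160,150)):
    L=[get_image(n) for _ in range(4)];d=L[0];d["frame"]=np.mean([l["frame"] for l in L],0).astype(np.uint8);pickle.dump(d,open(f"pics/{n}3.pkl","wb"))
    out.append(cv2.resize(crop(d,x0,y0,w,h,4),(w*27//10,h*27//10)))
cv2.imwrite("pics/c9.png",np.hstack(out))
E
```

```text
time: 16.0
tcp_pos: [0.5743, 0.0138, 0.1535]
ee_rot: [3.126, -0.005, 1.064]
wrist_force: [0.8, -0.2, -0.2]
opening: -0.002
time: 17.0
tcp_pos: [0.5435, 0.3727, 0.2009]
ee_rot: [3.128, -0.003, 1.065]
wrist_force: [0.3, -0.4, 0.1]
opening: -0.002
t 17.0 tcp [0.5435 0.3727 0.2009] [ 3.128e+00 -3.000e-03  1.065e+00] F [ 0.3 -0.4  0.1] M [ 0.001 -0.005 -0.027] j6 -0.64
cm [-30.37  11.7   10.16]
```

View pics/c9.png

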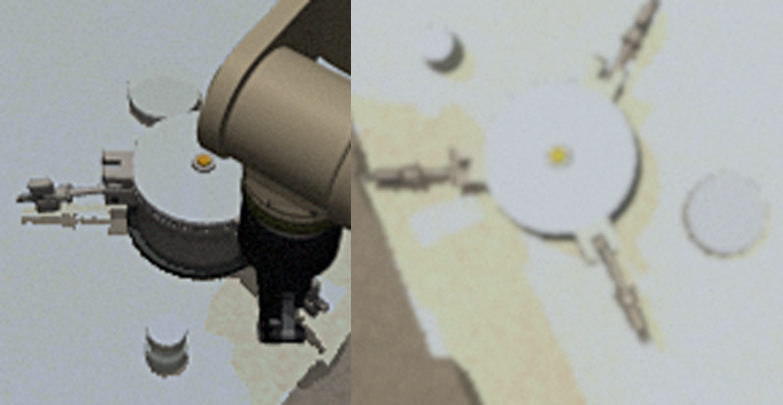

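The bolt now lies fully outwards: in the scene half it points left from the lug, (20–105,190), and in the top half it is at upper right, (600–655,0–75). The slot is empty. Bolts b and c, the jar and the dish are where they were. The robot is clear of everything.

```bash
python3 -c "
from rig import ticket
print(ticket.hand_in())"
```

```text
the job is handed in; nothing more can be done
None
```

The wing nut is unscrewed clear of the lips, the eyebolt is laid fully down outwards, and the job is handed in at about 17 s of robot time.

- **Unscrewing:** I turned the nut about 3 rad anticlockwise with the fingers as a loose wrench. Torque was about 0.12 N m, and side force stayed under 3 N. I estimate from the turn angle that the nut rose at least 7.4 mm. I didn't turn it to its own stop. The camera showed the wings higher, roughly 11 mm by pixels, which is more than the 8.5 mm stop allows, so I trust it only as a sign that the nut rose.
- **Swinging out:** I pushed the bolt outwards from the pot side with the fingers shut, using about 4–7 N, and it never jammed. At the end the force rose to 15.5 N against the hinge stop, so I backed off and moved clear.
- **Last check:** The pictures show the bolt lying outwards and the slot empty. The other two bolts, the jar and the dish are where they were. I didn't check the box or tray again, but the arm stayed away from them. The wrist force was about zero.

**Disagreement:** Both cameras put the fingertips about 37 mm higher than the reported tool position. Because of this, my first turn passed above the wings without touching anything. I then worked with that offset, and the contacts came where it predicted.

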